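# Take two strainer stacks apart into rinsing dishes

### The job

Two samples have each been filtered through a pair of stacked cell strainers that still sit on their collecting cups. Take both stacks apart and stand each strainer in the rinsing dish of its own colour, setting it down gently with its skirt flat on the dish floor. Keep the strainers upright all the time and leave the two cups standing where they are.

Things in the scene. Friction and masses are not known exactly. Their poses are not given: they have to be found in the camera images.
- strainer_yellow: yellow strainer, narrower kind: ring 39 mm in diameter (z 12-32 mm) over a 31 mm skirt (z 0-12) with mesh floor; 35 mm socket, 14 deep, in its top. Origin on the axis at the skirt's bottom, z up. Tab on its +x side at the top, 14 wide, to 30 mm from the axis: grasp the ring across y. 20-40 g. Skirt sits loose, 2 mm play, in a wider strainer's socket; lifts straight off.
- strainer_red: red strainer, narrower kind: ring 39 mm in diameter (z 12-32 mm) over a 31 mm skirt (z 0-12) with mesh floor; 35 mm socket, 14 deep, in its top. Origin on the axis at the skirt's bottom, z up. Tab on its +x side at the top, 14 wide, to 30 mm from the axis: grasp the ring across y. 20-40 g. Skirt sits loose, 2 mm play, in a wider strainer's socket; lifts straight off.
- strainer_blue: blue strainer, wider kind: ring 52 mm in diameter (z 12-32 mm) over a 31 mm skirt (z 0-12) with mesh floor; 35 mm socket, 14 deep, in its top. Origin on the axis at the skirt's bottom, z up. Tab on its -x side at the top, 14 wide, to 36 mm from the axis: grasp the ring across y. 20-40 g. Skirt sits loose, 2 mm play, in a cup's mouth, under a narrower strainer; lifts straight off.
- strainer_green: green strainer, wider kind: ring 52 mm in diameter (z 12-32 mm) over a 31 mm skirt (z 0-12) with mesh floor; 35 mm socket, 14 deep, in its top. Origin on the axis at the skirt's bottom, z up. Tab on its -x side at the top, 14 wide, to 36 mm from the axis: grasp the ring across y. 20-40 g. Skirt sits loose, 2 mm play, in a cup's mouth, under a narrower strainer; lifts straight off.
- dish_yellow: yellow rinsing dish: loose, round, open and shallow, 63 mm across, 14 high, wall 2; floor 3 thick, 53 wide inside; 60 g. Origin: centre of its underside, z up. A strainer standing in it has its origin 3 mm above the dish's and its ring just above the rim.
- dish_red: red rinsing dish: loose, round, open and shallow, 63 mm across, 14 high, wall 2; floor 3 thick, 53 wide inside; 60 g. Origin: centre of its underside, z up. A strainer standing in it has its origin 3 mm above the dish's and its ring just above the rim.
- dish_blue: blue rinsing dish: loose, round, open and shallow, 63 mm across, 14 high, wall 2; floor 3 thick, 53 wide inside; 60 g. Origin: centre of its underside, z up. A strainer standing in it has its origin 3 mm above the dish's and its ring just above the rim.
- dish_green: green rinsing dish: loose, round, open and shallow, 63 mm across, 14 high, wall 2; floor 3 thick, 53 wide inside; 60 g. Origin: centre of its underside, z up. A strainer standing in it has its origin 3 mm above the dish's and its ring just above the rim.
- cup_white: white collecting cup holding a stack of two strainers: 48 mm in diameter, 32 high, foot 62 across, mouth 36; loose, 0.25 kg. Origin: centre of its underside, z up. The wider strainer's origin lies 20 mm, the narrower one's 40 mm above it. Which strainers are on which cup varies. Keep the arm clear of the tall covered microscope on the left (x over 0.55, y over -0.06).
- cup_grey: dark grey collecting cup holding a stack of two strainers: 48 mm in diameter, 32 high, foot 62 across, mouth 36; loose, 0.25 kg. Origin: centre of its underside, z up. The wider strainer's origin lies 20 mm, the narrower one's 40 mm above it. Which strainers are on which cup varies. Keep the arm clear of the tall covered microscope on the left (x over 0.55, y over -0.06).
Mind the look-alikes: they are no part of the job. There is more than one size of the strainer_red; the one meant has the size given above.

How it is judged:
At the end, for the whole second after the job is handed in: Each of the four strainers stands upright (within 0.1 rad) and at rest in the dish of its own colour, its skirt on the dish floor (origin within 3 mm of the floor's height and 14.5 mm of the dish's axis); the dishes stand flat on the bench; both cups stand upright within 30 mm of where they were (horizontal distance between strainer_yellow and dish_yellow below 0.0145 m and z of strainer_yellow in the frame of dish_yellow between 0 and 0.006 m and angle between each of strainer_yellow, dish_yellow, strainer_red, dish_red, strainer_blue, dish_blue, strainer_green, dish_green, cup_white, cup_grey's own z axis and vertical below 0.1 rad and linear speed of each of strainer_yellow, strainer_red, strainer_blue, strainer_green below 0.02 m/s and height (world z) of each of dish_yellow, dish_red, dish_blue, dish_green below 0.005 m and horizontal distance between strainer_red and dish_red below 0.0145 m and z of strainer_red in the frame of dish_red between 0 and 0.006 m and horizontal distance between strainer_blue and dish_blue below 0.0145 m and z of strainer_blue in the frame of dish_blue between 0 and 0.006 m and horizontal distance between strainer_green and dish_green below 0.0145 m and z of strainer_green in the frame of dish_green between 0 and 0.006 m and distance of each of cup_white, cup_grey from where it was at the start of the episode below 0.03 m); the robot touches nothing.
It fails at once if a strainer is tipped by more than about 35 degrees (angle between any of strainer_yellow, strainer_red, strainer_blue, strainer_green's own z axis and vertical above 0.6 rad).
It fails at once if a strainer is dropped into its dish (faster than 0.6 m/s close above the floor) ((horizontal distance between strainer_yellow and dish_yellow below 0.03 m and z of strainer_yellow in the frame of dish_yellow below 0.04 m and linear speed of strainer_yellow above 0.6 m/s) or (horizontal distance between strainer_red and dish_red below 0.03 m and z of strainer_red in the frame of dish_red below 0.04 m and linear speed of strainer_red above 0.6 m/s) or (horizontal distance between strainer_blue and dish_blue below 0.03 m and z of strainer_blue in the frame of dish_blue below 0.04 m and linear speed of strainer_blue above 0.6 m/s) or (horizontal distance between strainer_green and dish_green below 0.03 m and z of strainer_green in the frame of dish_green below 0.04 m and linear speed of strainer_green above 0.6 m/s)).
It fails at once if a collecting cup is knocked over or shifted by more than 40 mm (angle between any of cup_white, cup_grey's own z axis and vertical above 0.4 rad or distance of any of cup_white, cup_grey from where it was at the start of the episode above 0.04 m).
It also fails if it takes over 99 s, if anything falls off the work surface, if the arm or the gripper's body presses on something with over 40 N, if the wrist force passes 120 N, or if a joint passes its speed limit or range.

### The arm

A 6-joint arm with a two-finger parallel gripper is mounted at the origin on a cart in front of the work surface, level with it; the furniture and walls round the work are solid. World frame = base frame: x ahead of the robot, y to its left, z up, the work surface at z = 0. Lengths are in m, angles in rad, forces in N, time in s.
With the tool pointing down it reaches from about 0.275 to 1 m from the base axis. Payload 8.4 kg.
Tool frame: the origin (TCP) lies on the centre line of the jaws, within the pads' length; the fingertips stand 17 mm ahead of it and the grasp point (between the pads) lies 2 mm behind it (bot.tcp_to_tips is the y of the fingertips in the tool frame, in m); y points along the fingers, z is the direction in which the jaws open and shut, and the axes are right-handed (so a half turn about y gives the same grasp; the last joint's range is limited). The gripper opens to 85 mm and grips with 20 to 120 N. Pads are 22 mm wide; open, the fingers measure 114 mm over their backs; the gripper's body (76 mm by 85 mm) begins 54 mm behind the grasp point. The pads swing forward as they close: fully open they stand 13 mm farther back than shut.
Start: joints at [-1.196, 0.353, 1.633, -0, 1.155, -0.002], TCP at [0.23, -0.581, 0.248] pointing down, gripper open.
Joint ranges: [-2.63, 2.63], [-0.92, 2.1], [0.06, 2.66], [-1.3, 4.44], [0, 2.69], [-3.02, 3.02]. Speed limits (rad/s): [2.22, 2.22, 2.79, 3.14, 3.14, 3.14].

### API

Orientations are given as a unit quaternion [x, y, z, w].
In Python, from workcell import bot, hand, kinematics, get_obs, vision, hand_in gives the robot as it stands. The module is installed in compiled form; this text tells all that it offers. Calls block until the motion is done:
- bot.reach(position, orientation): joint-space move of the TCP to a pose.
- bot.servo_line(position, ori=None, velocity=0.15): straight line of the TCP; ori=None keeps the orientation; velocity is the mean speed in m/s.
- bot.goto_joints(angles): joint-space move.
- hand.move_gripper(opening, strength=None): finger opening in m; strength is the grip in N (None keeps the last); returns when the fingers have stopped.
- bot.dwell(seconds).
- kinematics.solve_ik(position, orientation): joint angles nearest the present ones, or None.
- get_obs(): the state.
- vision.read_camera(name): name is "scene" or "top" or "wrist"; returns a dict with "frame" (400x640x3 uint8, red, green, blue), "intrinsics" (3x3 intrinsics, pixels), "view" (4x4, takes a point from world to camera coordinates). Camera axes: x right, y down, z forward; pixel columns grow to the right and rows downward; lengths in m; the calibration is good to about 2 mm. A picture is of the moment at which its call begins. There is no depth.
A pose or a line that the arm cannot do raises bot.IKError and nothing moves.
- hand_in(): hands the job in, once; it reports no verdict.
The state is a dict: "time_s": time; "joint_pos": joint angles; "joint_vel": joint speeds; "joint_efforts": joint torques, N m; "position": TCP position; "orientation": TCP orientation; "wrist_force": force on the tool from outside, world axes, zero at the start; "ft_torque": the same for the moment, N m; "gripper_width": finger opening in m.
Only numpy, scipy, OpenCV 4.12 (cv2) and the standard library are available. Lean on these libraries where they do the work, as an engineer would, in place of code of your own. Each camera call takes 0.05 s, during which the arm holds its last target.

## Working session

There is one attempt and no reset: what is moved stays moved. The work goes in short steps, each a Python script; the robot and the scene stay as the last script left them, time stands still between calls to the robot, and variables do not carry over. Pictures are saved under pics/ and viewed, and the job is handed in when it is done.

```bash
mkdir -p pics
python3 - <<'E'
from workcell import bot,hand,kinematics,get_obs,vision
import cv2,numpy as np
o=get_obs();print(o['time_s'],o['position'],o['orientation'],o['gripper_width'],bot.tcp_to_tips)
for n in("scene","top","wrist"):
    d=vision.read_camera(n);cv2.imwrite(f"pics/{n}0.png",d["frame"][:,:,::-1])
    V=d["view"];print(n,d["intrinsics"].round(1).tolist(),(-V[:3,:3].T@V[:3,3]).round(3),V.round(3).tolist())
E
```

```text
0.0 [ 0.22978642 -0.58072373  0.24756342] [-0.13253411  0.69507743 -0.69411085  0.13233372] 0.08537044288063415 0.017
scene [[399.8, 0.0, 322.6], [0.0, 399.8, 196.3], [0.0, 0.0, 1.0]] [0.211 0.337 0.47 ] [[-0.886, -0.464, -0.01, 0.348], [-0.216, 0.432, -0.875, 0.311], [0.41, -0.773, -0.483, 0.401], [0.0, 0.0, 0.0, 1.0]]
top [[456.4, 0.0, 319.9], [0.0, 456.4, 203.7], [0.0, 0.0, 1.0]] [ 0.494 -0.311  0.92 ] [[0.02, -0.999, 0.032, -0.35], [-0.995, -0.023, -0.097, 0.574], [0.098, -0.03, -0.995, 0.857], [0.0, 0.0, 0.0, 1.0]]
wrist [[333.2, 0.0, 319.9], [0.0, 333.2, 200.6], [0.0, 0.0, 1.0]] [ 0.305 -0.552  0.373] [[0.368, -0.93, -0.001, -0.624], [-0.883, -0.35, 0.311, -0.04], [-0.29, -0.113, -0.95, 0.381], [0.0, 0.0, 0.0, 1.0]]
```

View pics/top0.png

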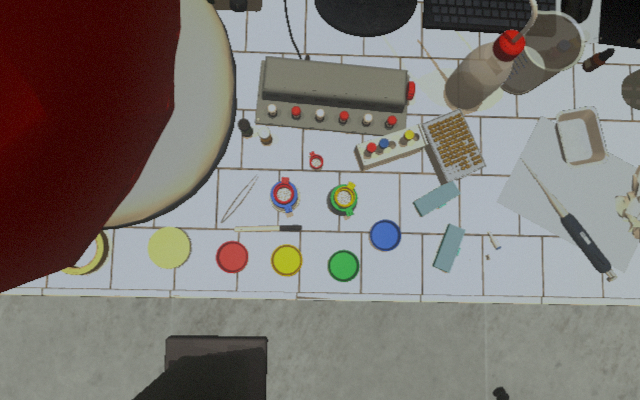

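View pics/scene0.png

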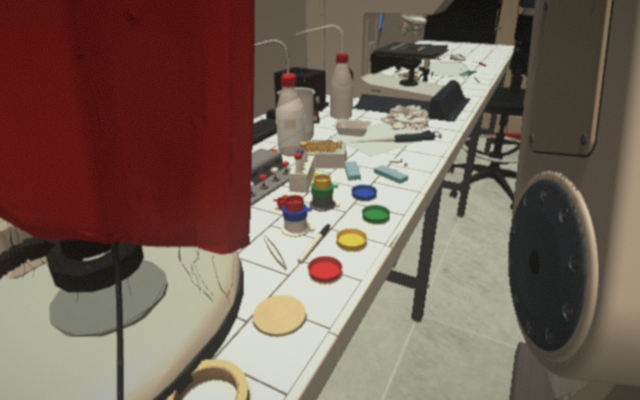

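View pics/wrist0.png

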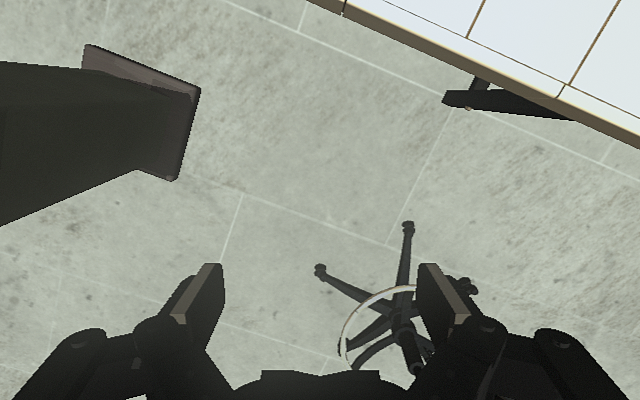

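The top view shows two stacks: red on blue at about (285,195) and yellow on green at about (344,199). The dishes are red (232,257), yellow (287,261), green (343,266) and blue (385,235). A small red strainer lies on the bench at (316,161). I'll enlarge the crop to check.

Run:
```python
import cv2
a=cv2.imread("pics/top0.png")
cv2.imwrite("pics/c1.png",cv2.resize(a[145:225,250:380],None,fx=6,fy=6,interpolation=cv2.INTER_CUBIC))
cv2.imwrite("pics/c2.png",cv2.resize(a[210:290,205:415],None,fx=3.8,fy=3.8,interpolation=cv2.INTER_CUBIC))
a=cv2.imread("pics/scene0.png")
cv2.imwrite("pics/c3.png",cv2.resize(a[150:290,260:400],None,fx=4,fy=4,interpolation=cv2.INTER_CUBIC))
```

```text
(no output)
```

View pics/c1.png

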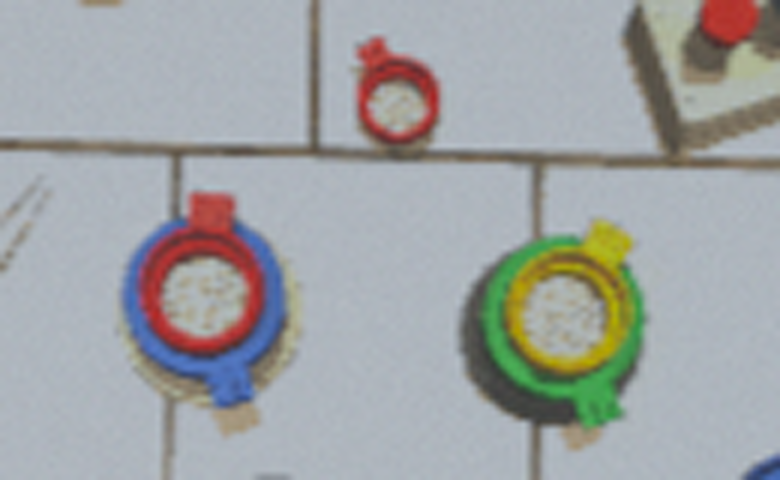

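View pics/c2.png

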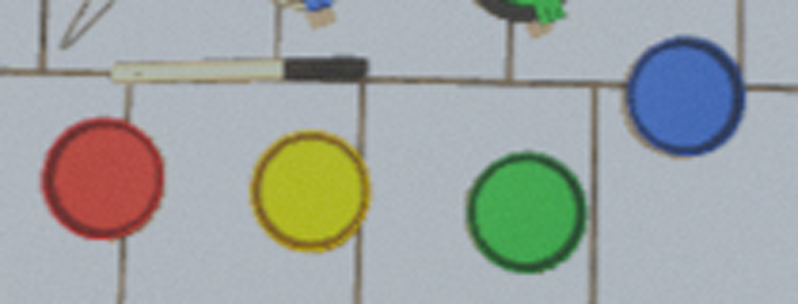

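View pics/c3.png

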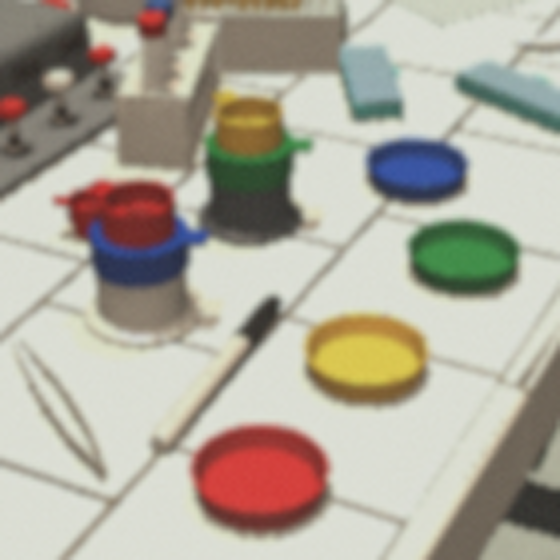

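Red candidates are the ring on the blue stack, centred at crop (203,295) = pixel (284,194), and the loose one at pixel (316,161). The stacked ring is about 125/6 ≈ 21 px wide, or about 39 mm at z = 72 mm. The loose one is about 13 px, or about 26 mm, so it is the look-alike. I'll use the stacked one. Next I'll turn these pixels into positions.

```bash
cat > h.py <<'E'
from workcell import bot,hand,kinematics,get_obs,vision,hand_in
import cv2,numpy as np
from scipy.spatial.transform import Rotation as R
def unproj(d,uv,z):
    V=d["view"];r=V[:3,:3].T@np.linalg.inv(d["intrinsics"])@[uv[0],uv[1],1];c=-V[:3,:3].T@V[:3,3]
    return (c+r*(z-c[2])/r[2])[:3]
def proj(d,p):
    q=d["view"][:3,:3]@p+d["view"][:3,3];q=d["intrinsics"]@q;return q[:2]/q[2]
def quat(a):
    "tool y down, jaw axis z at world angle a"
    z=np.array([np.cos(a),np.sin(a),0]);y=np.array([0,0,-1.]);x=np.cross(y,z)
    return R.from_matrix(np.c_[x,y,z]).as_quat()
def shot(n,f,box=None,s=1):
    d=vision.read_camera(n);a=d["frame"][:,:,::-1]
    if box:a=a[box[1]:box[3],box[0]:box[2]]
    cv2.imwrite("pics/"+f,cv2.resize(a,None,fx=s,fy=s,interpolation=cv2.INTER_CUBIC));return d
E
python3 - <<'E'
from h import *
d=vision.read_camera("top");s=vision.read_camera("scene")
def c1(u,v):return 250+u/6-.4,145+v/6-.4
def c2(u,v):return 205+u/3.8-.4,210+v/3.8-.4
P={}
for n,p,z,t in [("red",(203,295),.072,(212,212)),("blue",(205,297),.052,(232,385)),("yellow",(568,310),.072,(608,243)),("green",(563,315),.052,(598,402))]:
    a=unproj(d,c1(*p),z);b=unproj(d,c1(*t),z);v=b-a
    print(n,a.round(4),"tab r",np.hypot(*v[:2]).round(4),"ang",np.degrees(np.arctan2(v[1],v[0])).round(1),"scene px",proj(s,a).round(1))
for n,p in [("red",(103,179)),("yellow",(311,191)),("green",(527,212)),("blue",(685,97))]:
    a=unproj(d,c2(*p),.014);print("dish",n,a.round(4),proj(s,a).round(1))
E
```

```text
red [ 0.5944 -0.2679  0.072 ] tab r 0.0262 ang -4.5 scene px [295.4 198.4]
blue [ 0.5961 -0.2676  0.052 ] tab r 0.0294 ang -161.5 scene px [295.  206.7]
yellow [ 0.5924 -0.3818  0.072 ] tab r 0.0247 ang -29.7 scene px [322.1 176.6]
green [ 0.5931 -0.3818  0.052 ] tab r 0.03 ang -157.2 scene px [322.  184.4]
dish red [ 0.4746 -0.1673  0.014 ] [325.1 265.6]
dish yellow [ 0.4706 -0.2746  0.014 ] [351.5 235.8]
dish green [ 0.4619 -0.3867  0.014 ] [375.8 210.9]
dish blue [ 0.5233 -0.4688  0.014 ] [364.2 189.6]
```

The heights, tab radii (about 25 and 30 mm) and scene-camera reprojections all agree within about 2 px. Next I'll hover over the red stack and refine with the wrist camera.

Run:
```python
from h import *
for n,p,a in [("red",(.594,-.268),85.5),("blue",(.595,-.268),-71.5),("yellow",(.592,-.382),60.3),("green",(.593,-.382),-67.2)]:
    for k in (0,180):
        print(n,k,[None if (q:=kinematics.solve_ik(np.array([*p,z]),quat(np.radians(a+k)))) is None else np.round(q,2).tolist() for z in (.07,.2)])
bot.reach(np.array([.594,-.268,.26]),quat(np.radians(85.5)) if False else quat(np.radians(-94.5)))
d=shot("wrist","w1.png");o=get_obs();print(o['time_s'],np.round(o['joint_pos'],2))
for p in [(.594,-.268,.072),(.593,-.382,.072),(.4746,-.1673,.014),(.4706,-.2746,.014)]:print(proj(d,np.array(p)).round(1))
```

```text
red 0 [[-0.43, 0.59, 1.69, -0.0, 0.85, -1.92], [-0.43, 0.44, 1.62, -0.0, 1.09, -1.92]]
red 180 [[-0.43, 0.59, 1.69, -0.0, 0.85, 1.22], [-0.43, 0.44, 1.62, -0.0, 1.09, 1.22]]
blue 0 [[-0.43, 0.59, 1.69, -0.0, 0.85, 0.82], [-0.43, 0.44, 1.61, -0.0, 1.09, 0.82]]
blue 180 [[-0.43, 0.59, 1.69, -0.0, 0.85, -2.32], [-0.43, 0.44, 1.61, -0.0, 1.09, -2.32]]
yellow 0 [[-0.58, 0.66, 1.57, -0.0, 0.92, -1.63], [-0.58, 0.52, 1.49, -0.0, 1.13, -1.63]]
yellow 180 [[-0.58, 0.66, 1.57, -0.0, 0.92, 1.51], [-0.58, 0.52, 1.49, -0.0, 1.13, 1.51]]
green 0 [[-0.57, 0.66, 1.56, -0.0, 0.92, 0.6], [-0.57, 0.52, 1.49, -0.0, 1.14, 0.6]]
green 180 [[-0.57, 0.66, 1.56, -0.0, 0.92, -2.54], [-0.57, 0.52, 1.49, -0.0, 1.14, -2.54]]
2.05 [-0.43  0.38  1.56 -0.    1.2   1.22]
[319.  178.2]
[437.2 170.2]
[246.6 265.1]
[332.2 261.9]
```

View pics/w1.png

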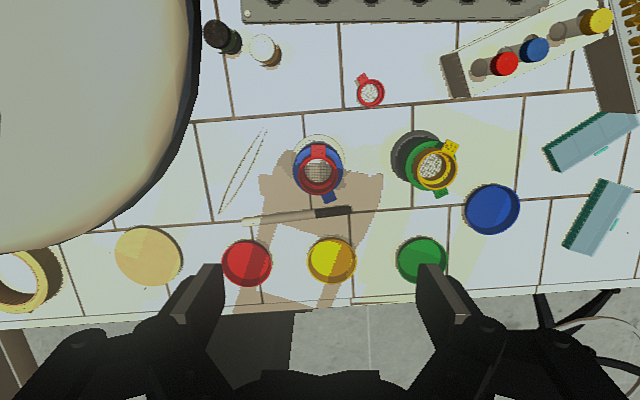

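Run:
```python
from h import *
a=cv2.imread("pics/w1.png")
cv2.imwrite("pics/w1c.png",cv2.resize(a[125:215,285:375],None,fx=6,fy=6,interpolation=cv2.INTER_CUBIC))
cv2.imwrite("pics/w1d.png",cv2.resize(a[120:290,210:530],None,fx=2.5,fy=2.5,interpolation=cv2.INTER_CUBIC))
```

```text
(no output)
```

View pics/w1c.png

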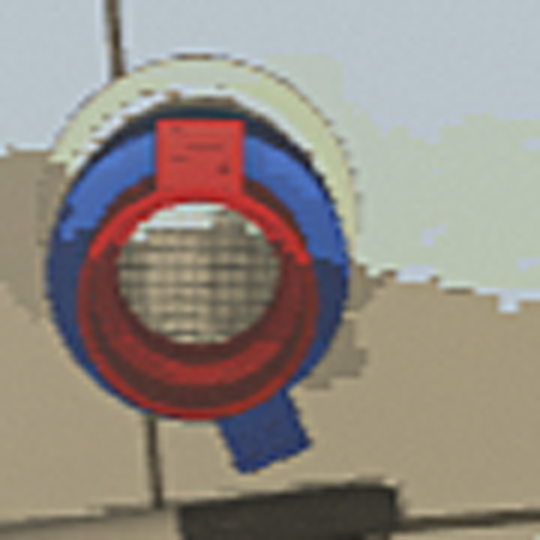

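View pics/w1d.png

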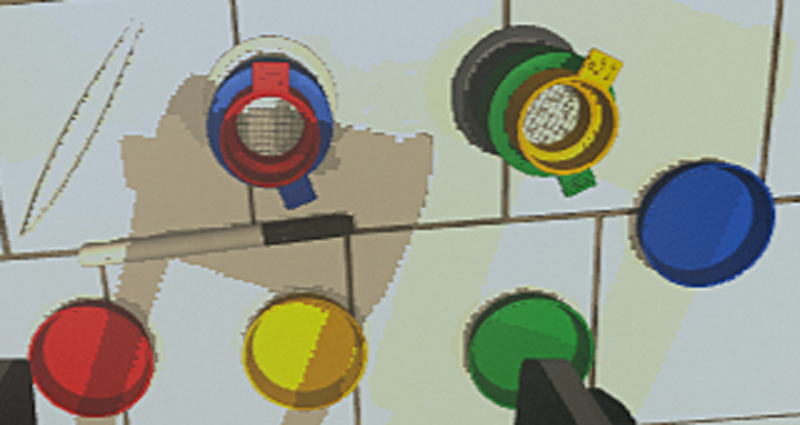

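The red ring sits at crop (198,304), pixel about (317.6,175.5), which is within 2 mm of the prediction. Its tab points up at (318,151) and the blue tab points down and to the right. Yellow and the dishes share the same roughly 1.5 mm +x bias, so I'll shift everything by +1 mm in x. Red goes first.

```bash
cat >> h.py <<'E'
DISH=dict(red=(.4756,-.1675),yellow=(.4716,-.2746),green=(.4629,-.3867),blue=(.5243,-.4688))
def pick(p,ang,zg,w,opn):
    q=quat(np.radians(ang))
    hand.move_gripper(opn)
    bot.reach(np.array([p[0],p[1],zg+.06]),q)
    bot.servo_line(np.array([p[0],p[1],zg]),velocity=.1)
    hand.move_gripper(w-.012,strength=25)
    o=get_obs();print("grip",o['gripper_width'],o['wrist_force'].round(2) if hasattr(o['wrist_force'],'round') else o['wrist_force'])
    bot.servo_line(np.array([p[0],p[1],zg+.1]),velocity=.1)
    o=get_obs();print("lift",o['gripper_width'],o['time_s'])
def place(n,zp,w,dz=0):
    x,y=DISH[n]
    o=get_obs();z=o['position'][2]
    bot.servo_line(np.array([x,y,z]),velocity=.2)
    bot.servo_line(np.array([x,y,zp+.02]),velocity=.15)
    bot.servo_line(np.array([x,y,zp+.0005]),velocity=.04)
    o=get_obs();print("down",np.round(o['wrist_force'],2),np.round(o['position'],4))
    hand.move_gripper(w+.02)
    bot.servo_line(np.array([x,y,zp+.1]),velocity=.15)
    print(get_obs()['time_s'])
E
python3 - <<'E'
from h import *
pick((.595,-.2685),-94.5,.072,.039,.065)
d=shot("wrist","w2.png")
E
```

```text
grip 0.0367619807722023 [0.2  0.06 5.69]
lift 0.037281814752665635 5.225
```

View pics/w2.png

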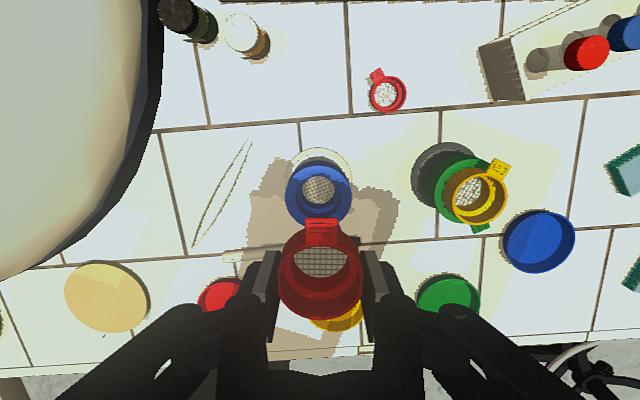

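Red is held upright at about (320,275), and blue is still on its cup at (318,192). Now placing red.

Run:
```python
from h import *
place("red",.035,.039)
d=shot("wrist","w3.png")
```

```text
down [-1.24  0.12  4.84] [ 0.4754 -0.1675  0.0354]
8.925
```

View pics/w3.png

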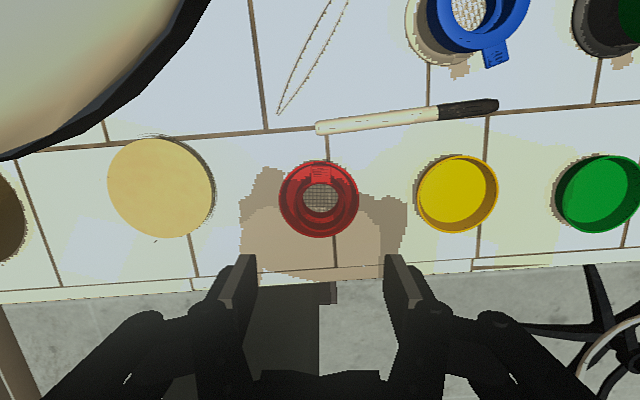

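Red stands centred in its dish at (319,198). I'll recheck blue and yellow with the top camera before going on.

Run:
```python
from h import *
d=shot("top","t2.png",(250,145,380,225),6)
print(proj(d,np.array([.596,-.2676,.052])),get_obs()['time_s'])
```

```text
[283.78584904 194.17372114] 9.025
```

View pics/t2.png

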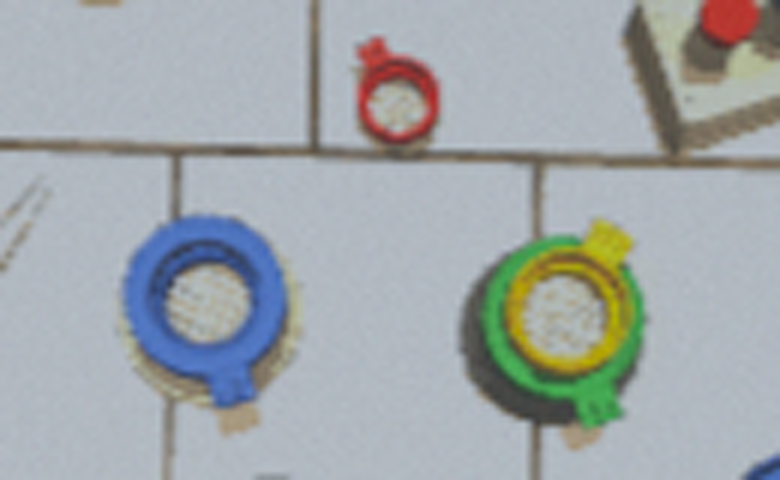

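Blue is unmoved at crop (206,297), and yellow still reads (568,310). Next is blue, then yellow.

Run:
```python
from h import *
pick((.5968,-.268),-71.5,.054,.052,.078)
d=shot("wrist","w4.png")
place("blue",.037,.052)
d=shot("wrist","w5.png")
```

```text
grip 0.05085638765922508 [-0.87  0.35  5.09]
lift 0.051238387522533894 12.3083
down [-3.47  2.22  9.92] [ 0.5242 -0.4688  0.0381]
16.1583
```

View pics/w4.png

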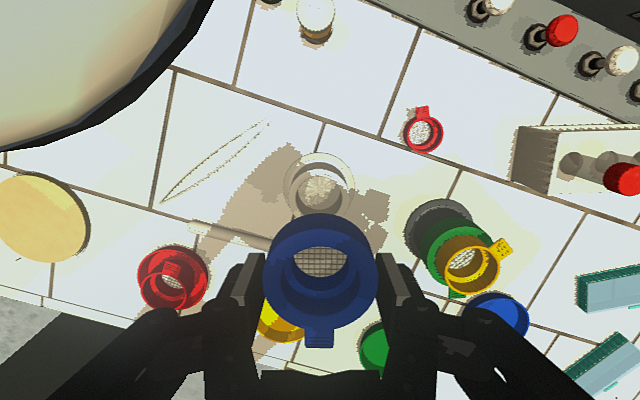

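View pics/w5.png

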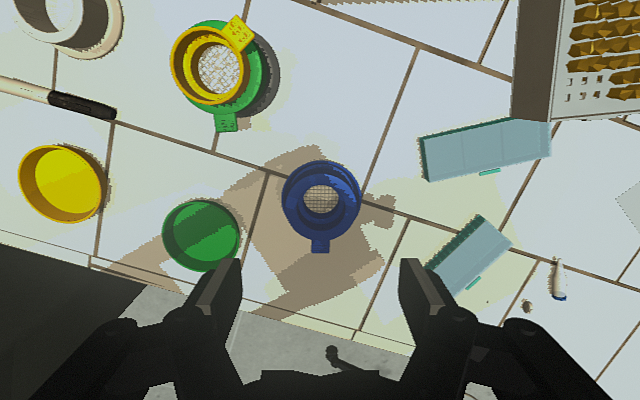

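Blue is seated in its dish at about (321,203), and the white cup stayed put. Yellow next.

Run:
```python
from h import *
pick((.5934,-.3818),-122,.072,.039,.065)
d=shot("wrist","w6.png")
place("yellow",.035,.039)
d=shot("wrist","w7.png")
d=shot("top","t3.png",(205,145,415,290),3.8)
```

```text
grip 0.037207769117792285 [-0.65 -0.18  4.28]
lift 0.036783345413499334 19.675
down [-0.05 -0.03  4.38] [ 0.4716 -0.2745  0.0354]
23.4
```

View pics/w6.png

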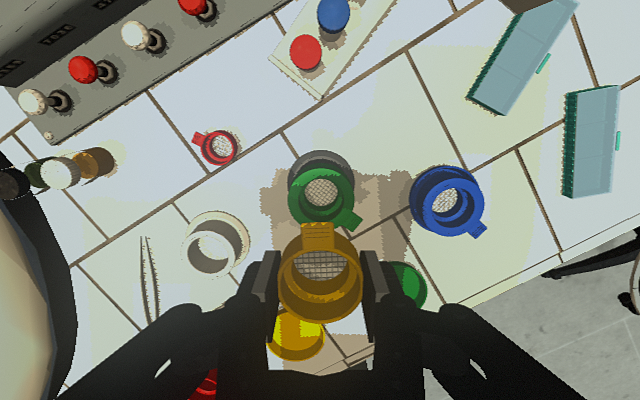

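View pics/w7.png

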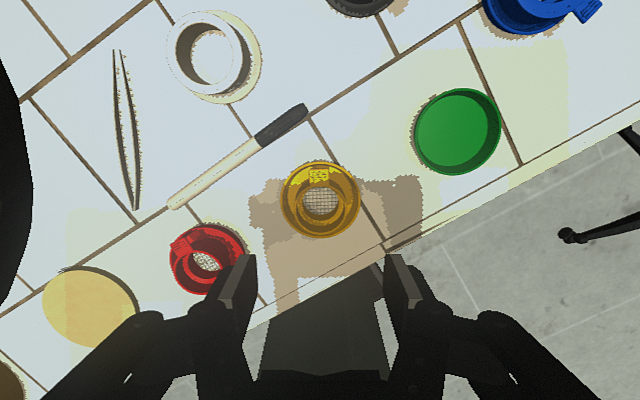

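View pics/t3.png

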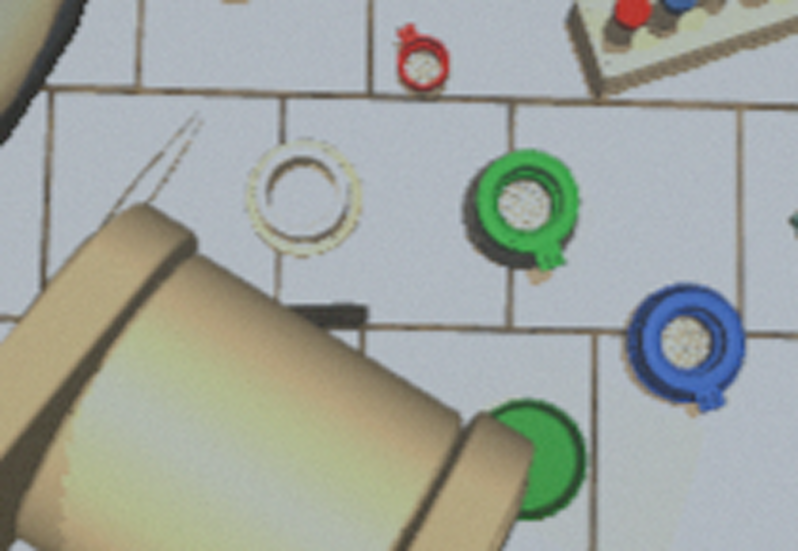

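Yellow is seated in its dish at (320,199). Green is unmoved at top crop (526,201), and its tab points to (548,260). Now green.

Run:
```python
from h import *
pick((.594,-.3817),-67.2,.054,.052,.078)
d=shot("wrist","w8.png")
place("green",.037,.052)
d=shot("wrist","w9.png")
bot.reach(np.array([.30,-.55,.3]),quat(np.radians(-130)))
d=shot("top","t4.png",(205,145,415,290),3.8)
d=shot("scene","s4.png",(240,140,420,300),4)
for n in("red","yellow","green","blue"):print(n,proj(d,np.array([*DISH[n],.014])).round(1))
```

```text
grip 0.050944704079496965 [-1.19  1.02  5.47]
lift 0.05110648884759 27.0417
down [-2.35  2.29 11.48] [ 0.4629 -0.3867  0.0381]
30.4833
red [324.6 265.3]
yellow [351.  235.6]
green [375.4 210.8]
blue [363.8 189.5]
```

View pics/w9.png

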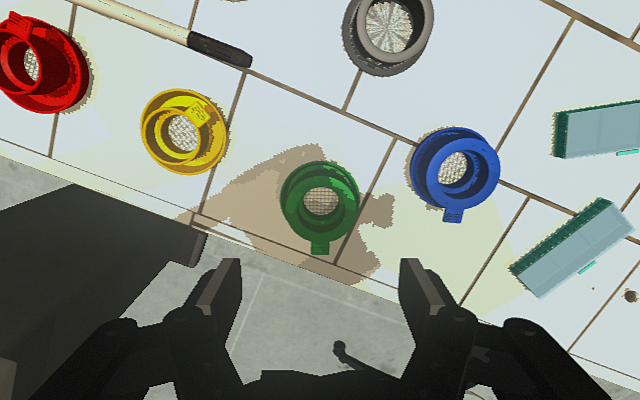

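View pics/t4.png

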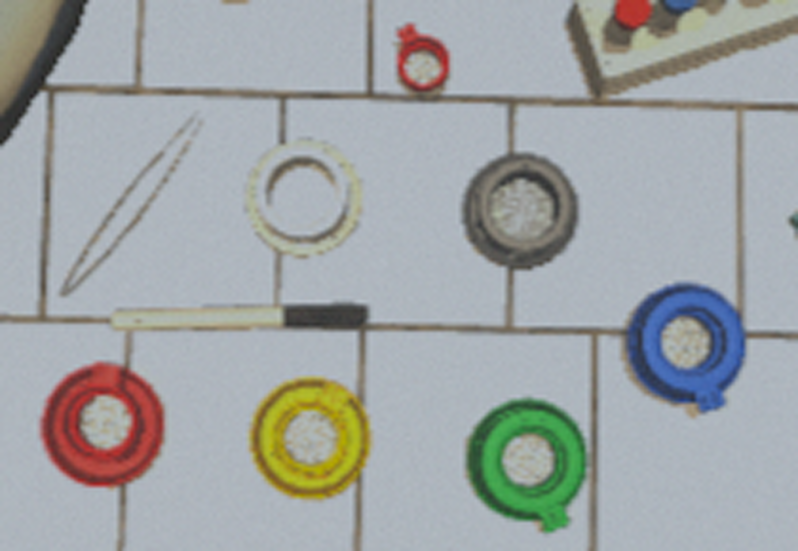

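View pics/s4.png

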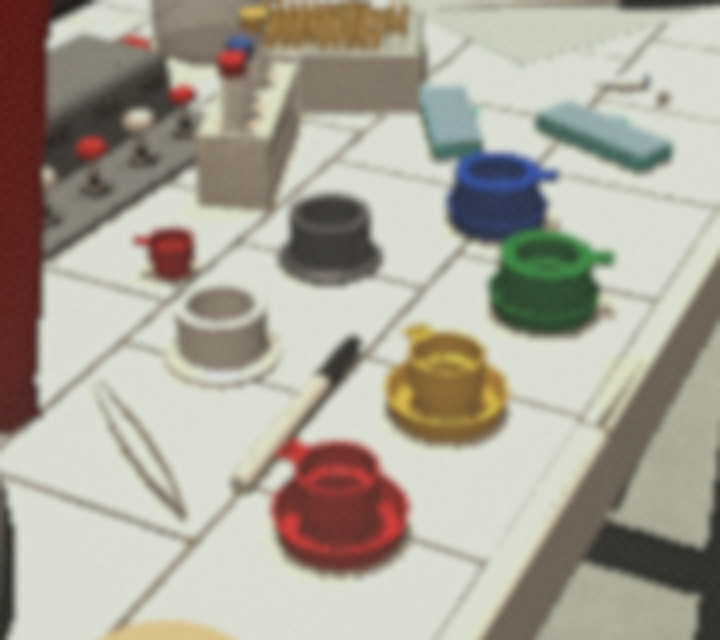

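All four strainers stand level and centred in their own dishes, both cups are where they started, and the arm is clear.

Run:
```python
from h import *
print(get_obs()['time_s']);print(hand_in())
```

```text
31.725
the job is handed in; nothing more can be done
None
```

I took both stacks apart (red on blue on the white cup, yellow on green on the grey cup) and stood each strainer in the dish of its own colour. I handed the job in at 31.7 s. The small red strainer on the bench measured about 26 mm across, so it was the look-alike and I left it alone.

- **Final pictures:** the last top and scene views show all four strainers upright and centred in their dishes, with no cup visibly shifted and the arm retracted. I judged seating by eye and by the height at release; I did not measure the final strainer or dish positions.
- **Small disagreements:** the wrist camera put everything about 1.5 mm farther in x than the top camera, and I used a +1 mm compromise. Blue and green touched the dish floor about 0.6 mm above the planned height, and the wrist force then read about 10–11 N vertically, far below the limits.

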